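# Seat the hollow die in the extruder head and close the keeper

## Task

Take the extruder die off its sloping rack and set it upright in the round mouth of the die head; the bar under it fits the groove in there, so turn the die to and fro under light pressure until it drops fully home. Then swing the keeper bar over the die as far as its stop, let go, and leave the white cup and the tape roll where they stand.

Things in the scene. Friction and masses are not known exactly. Their poses are not given: they have to be found in the camera images.
- die: Loose aluminium extruder die, about 0.2 kg: round flange 74 mm across, 8 mm thick, a square shank on top and a straight bar underneath. Origin: centre of the flange's flat underside; z up through the shank. It starts leaning on the rack, its z axis 35 degrees from vertical and leaning to the rack's low front, its x axis pointing up the slope.
- shank_top (a point): Top centre of the die's square shank (the grip), axes as the die's. The shank is 24 x 24 mm, its flat sides facing the die's x and y, and stands 40 mm above the flange: from 8 to 48 mm on the die's z.
- key_bar (a point): Centre of the underside of the bar under the die (its key), axes as the die's. The bar is 68 mm long along the die's x, 14 mm wide, 10 mm deep: from 0 to -10 mm on the die's z.
- rack: Fixed wooden rack, 110 x 86 mm; origin at table level under the die's place. Two rails slope up 35 degrees towards its +x; the flange lies on them, its centre 55 mm above the table, the bar hanging between them and the rim resting on two pegs at the low edge that rise level with the flange top. Lift the die off square to the slope, along the die's own z.
- head: Fixed steel die head on a plywood board 150 x 160 mm. Origin at table level under the axis of its round mouth, z up; its x axis points away from the robot to within 20 degrees. A vertical pivot for the keeper stands at x 28, y 64 mm, a stop pin 58 mm tall at x 16, y -60 mm.
- mouth (a point): Centre of the mouth of the head, at the collar's top, 47 mm above the table; axes as the head's. The collar is 79 mm across inside, 104 mm outside. When the die is home its flange top is nearly flush with the collar (1 mm above).
- shoulder (a point): Centre of the flat shoulder in the mouth, 40 mm above the table, axes as the head's. One straight groove, 20 mm wide and 14 mm deep, crosses it through the axis and takes the die's bar either way round. The groove's angle varies: within 40 degrees either side of the head's x axis; no reading tells it, though it shows from above and is felt by turning.
- pivot (a point): The keeper's pivot, at the underside of the bar, 50 mm above the table. A die that is across the groove rides with its bar on the shoulder (origin 50 mm above the table) and stops the keeper; in line to about 5 degrees it drops 10 mm (origin 40 mm above the table), and the keeper clears it by 2 mm.
- keeper (a joint): Keeper bar's angle about its vertical pivot, rad: 0 = closed against the stop, over the flange beside the shank, pointing to the head's -y; grows as it opens, anticlockwise from above, to 1.55 (pointing to the head's +x). Flat steel bar 14 mm wide, 6 mm thick. About 1 N at the knob moves it; it stays where it is left.
- keeper_knob (a point): Top centre of the upright round wooden knob on the keeper bar, 14 mm across and 36 mm tall (56 to 92 mm above the table), 107 mm from the keeper's pivot.
- tape: Roll of tape lying flat, 92 mm across, 48 mm tall; leave it. Origin at its underside.
- cup: White cup, 78 mm across, 67 mm tall; leave it. Origin at its underside.

How it is judged (in metres and radians):
On the way, in this order (a step that is already met when the one before it is completed fails the run):
1. the die has dropped home in the head while the keeper is still open (z of die in the frame of head below 0.0425 m and horizontal distance between die and head below 0.005 m and angle between die's own z axis and vertical below 0.06 rad and value of joint keeper above 0.5 rad), for 0.2 s.
2. the keeper is swung over the die to its stop (value of joint keeper below 0.12 rad), for 0.2 s.
At the end, for the whole second after the job is handed in: The die sits home in the head (origin less than 42.5 mm above the table, within 5 mm of the mouth's axis, upright within 0.06 rad), at rest, and the keeper is closed over it to within 0.12 rad of its stop (z of die in the frame of head below 0.0425 m and horizontal distance between die and head below 0.005 m and angle between die's own z axis and vertical below 0.06 rad and value of joint keeper below 0.12 rad and linear speed of die below 0.02 m/s); the robot touches nothing.
It fails at once if the die is pressed against the head with more than 60 N (contact force between die and head above 60 N).
It fails at once if the tape roll or the white cup is moved by more than 30 mm (distance of any of tape, cup from where it was at the start of the episode above 0.03 m).
It also fails if it takes over 72 s, if anything falls off the work surface, if the arm or the gripper's body presses on something with over 40 N, if the wrist force passes 120 N, or if a joint passes its speed limit or range.

## Robot

A 6-joint arm with a two-finger parallel gripper is mounted at the origin on a cart in front of the work surface, level with it; the furniture and walls round the work are solid. World frame = base frame: x ahead of the robot, y to its left, z up, the work surface at z = 0. Lengths are in mm, angles in rad, forces in N, time in s.
With the tool pointing down it reaches from about 350 to 975 mm from the base axis. Payload 7.1 kg.
Tool frame: the origin (TCP) lies at the very end of the fingers, on their centre line; the grasp point (between the pads) lies 19 mm behind it (ctrl.pinch_z is the z of the grasp point in the tool frame, in mm); z points along the fingers, y is the direction in which the jaws open and shut (so a half turn about z gives the same grasp; the last joint's range is limited). The gripper opens to 88 mm and grips with 3 to 60 N. Pads are 20 mm wide; open, the fingers measure 115 mm over their backs; the gripper's body (75 mm by 178 mm) begins 61 mm behind the grasp point.
Start: joints at [1.157, 0.423, 1.63, -0, 1.089, -0.019], TCP at [240.357, 576.917, 222.675] pointing down, gripper open.
Joint ranges: [-3, 3], [-0.9, 2.11], [0.09, 2.58], [-1.31, 4.45], [0.11, 2.69], [-2.54, 2.54]. Speed limits (rad/s): [2.39, 2.39, 3.01, 3.14, 3.14, 3.14].

## Interface

Orientations are given as a rotation vector (axis times angle).
In Python, from workcell import get_obs, optics, ctrl gives the robot as it stands.
- The arm moves only by the shell command python3 -m jog 'ROWS'. ROWS is a JSON object of lists of equal length, an entry for each row: "delta_rot": the turn, a rotation vector about the tool's x, y, z in rad, a list of three; "translation": the shift along the tool's x, y, z in mm, a list of three; "hand": the opening, from -1 (shut) to 1 (fully open). In form: {"delta_rot": [[rx, ry, rz], ...], "translation": [[x, y, z], ...], "hand": [hand, ...]}. A call has 1 to 5 rows; each row is the pose to reach, as a shift and turn from the pose commanded when the call began, along the tool's axes at that moment; what a row does not reach only later rows make up. A row lasts 1/10 s, in which the tool goes at most 50 mm and 8.59 degrees, less where a joint would pass 70% of its speed; a pose out of reach is approached as far as the arm can. A call with a gripper value outside its range is refused whole. The fingers move at their own pace and stop on an object; the grip force is fixed at half the most. Time passes only in rows, so rows that repeat a pose let the fingers close. It gives the time, the measured TCP pose, the force and the opening at its end, in the units of the state.
- get_obs(): the state, without advancing time (a new reading comes with each control period).
- optics.get_image(name): name is "scene" or "top"; returns the picture (420x560x3 uint8, red, green, blue); there is no depth.
- optics.calibration(name): a dict with "intrinsics" (3x3 intrinsics, pixels), "cam_to_world" (4x4, takes a point from camera to world coordinates). Camera axes: x right, y up, looking along -z (the intrinsics and any distortion apply to the point x, -y, -z); pixel columns grow to the right and rows downward; lengths in mm; the calibration is good to about 2 mm. A picture is of the moment at which its call begins. calibration takes no time and is no camera call.
- ctrl.close_job(): hands the job in, once; it reports no verdict.
The state is a dict: "t": time; "qpos": joint angles; "qvel": joint speeds; "joint_torque": joint torques, N m; "ee_pos": TCP position; "orientation": TCP orientation; "ft_force": force on the tool from outside, world axes, zero at the start; "moment": the same for the moment, N m; "width": finger opening in mm.
Only numpy, scipy, OpenCV 4.12 (cv2) and the standard library are available. Lean on these libraries where they do the work, as an engineer would, in place of code of your own. Each camera call takes 0.05 s, during which the arm holds its last target. There are 200 camera calls.

## Working session

There is one attempt and no reset: what is moved stays moved. The work goes in short steps, Python scripts to look and compute and a shell command to move; the robot and the scene stay as the last step left them, time stands still between calls to the robot, and variables do not carry over. Pictures are saved under pics/ and viewed, about 8 in all and at most 12, crops included, and the job is handed in when it is done.

```bash
mkdir -p pics; ls; python3 - <<'E'
from workcell import get_obs, optics, ctrl
import cv2, numpy as np
print(get_obs(), ctrl.pinch_z)
for n in ("top","scene"):
    im=optics.get_image(n); cv2.imwrite(f"pics/{n}0.png",im[:,:,::-1]); c=optics.calibration(n); print(n,{k:np.round(v,3).tolist() if not isinstance(v,str) else v for k,v in c.items()})
E
```

```text
pics
{'t': 0.0, 'qpos': array([ 1.15701043e+00,  4.23833802e-01,  1.63069057e+00, -3.24652424e-05,
        1.08857669e+00, -1.90094859e-02]), 'qvel': array([ 0.00136703, -0.00037448,  0.00025932,  0.00208799,  0.00076966,
       -0.0020255 ]), 'joint_torque': array([-1.12520720e-03, -5.44618535e+01, -2.73666215e+01,  6.43422687e-02,
        2.27850740e-02, -1.10058850e-04]), 'ee_pos': array([240.14398933, 576.42504666, 221.90585792]), 'orientation': array([-6.16012957e-01, -3.08030333e+00,  2.32363438e-03]), 'ft_force': array([ 0.55349305,  0.60433274, -0.25821424]), 'moment': array([ 0.02224135,  0.04747445, -0.00124134]), 'width': 87.80891415551257} -18.700000000000003
top {'intrinsics': [[493.53, 0.0, 276.075], [0.0, 493.53, 208.31], [0.0, 0.0, 1.0]], 'cam_to_world': [[0.015, 0.994, -0.113, 330.315], [-0.999, 0.018, 0.028, 195.409], [0.03, 0.112, 0.993, 936.675], [0.0, 0.0, 0.0, 1.0]]}
scene {'intrinsics': [[530.775, 0.0, 289.832], [0.0, 530.775, 210.112], [0.0, 0.0, 1.0]], 'cam_to_world': [[-0.718, 0.275, -0.64, -172.102], [-0.696, -0.29, 0.657, 805.634], [-0.005, 0.917, 0.399, 454.141], [0.0, 0.0, 0.0, 1.0]]}
```

View pics/top0.png

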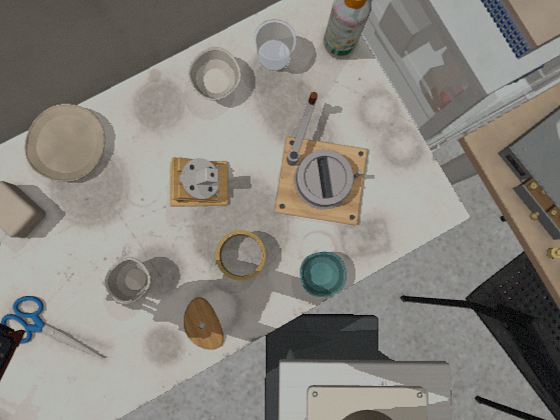

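View pics/scene0.png

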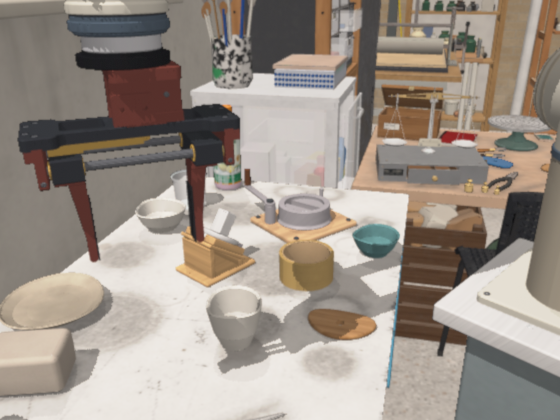

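Top: die on rack at about (200,180), head with mouth at (325,178), groove nearly vertical in the picture, pivot (293,157), knob (313,98). Tape at (241,255). I'll enlarge this area in both views.

```bash
python3 - <<'E'
import cv2,numpy as np
t=cv2.imread("pics/top0.png"); s=cv2.imread("pics/scene0.png")
a=cv2.resize(t[140:220,160:380],None,fx=3.6,fy=3.6,interpolation=cv2.INTER_CUBIC)
b=cv2.resize(s[170:290,170:370],None,fx=2.5,fy=2.5,interpolation=cv2.INTER_CUBIC)
o=np.zeros((a.shape[0]+b.shape[0],792,3),np.uint8);o[:a.shape[0]]=a;o[a.shape[0]:,:500]=b
cv2.imwrite("pics/crop0.png",o);print(a.shape,b.shape)
E
```

```text
(288, 792, 3) (300, 500, 3)
```

View pics/crop0.png

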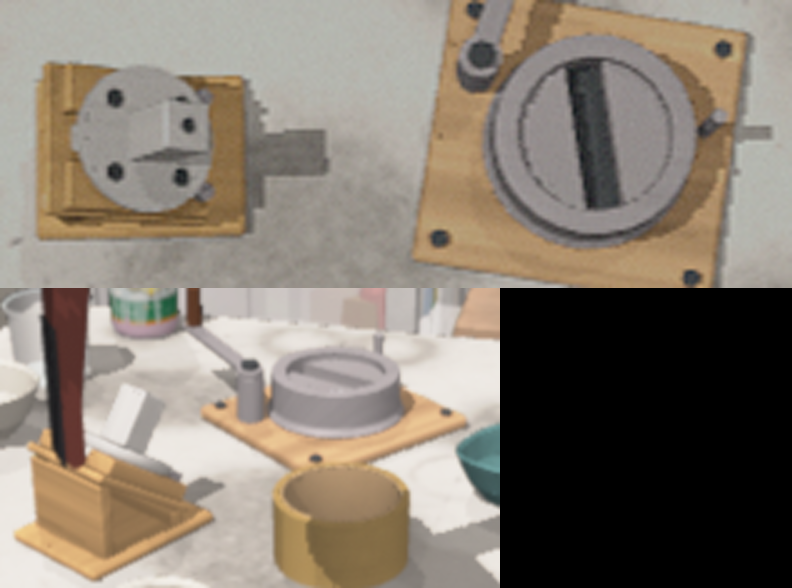

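The crop shows the die leaning to picture right (world -y): shank top centre (bore) at crop (189,125), flange ellipse centre (142,139); mouth centre (596,135), groove from (582,60) to (603,208).

```bash
cat > h.py <<'E'
import numpy as np
from workcell import optics,get_obs
from scipy.spatial.transform import Rotation as R
def ray(n,u,v,z):
    c=optics.calibration(n);K=c["intrinsics"];T=np.array(c["cam_to_world"])
    d=T[:3,:3]@np.array([(u-K[0][2])/K[0][0],-(v-K[1][2])/K[1][1],-1]);o=T[:3,3]
    return o+d*(z-o[2])/d[2]
def proj(n,p):
    c=optics.calibration(n);K=np.array(c["intrinsics"]);T=np.array(c["cam_to_world"])
    q=T[:3,:3].T@(np.array(p)-T[:3,3]);q=np.array([q[0],-q[1],-q[2]]);q=K@q;return q[:2]/q[2]
E
python3 - <<'E'
from h import *
C=lambda x,y,z: ray("top",160+x/3.6-.36,140+y/3.6-.36,z)
p=lambda n,a:print(n,np.round(a,1))
ang=lambda a,b:np.degrees(np.arctan2((b-a)[1],(b-a)[0]))
s=C(189,125,94.3);f=C(142,139,61.6);p("shank",s);p("flange",f);print("lean az",ang(f,s),np.linalg.norm((s-f)[:2]),"exp",40*np.sin(np.radians(35)))
p("mouth",C(596,135,47));print("groove",ang(C(603,208,40),C(582,60,40)))
a,b,c,d=[C(*q,12) for q in((475,8),(723,48),(440,238),(691,277))]
print("board x",ang(c,a),ang(d,b),"y-90",ang(b,a)-90,ang(d,c)-90);p("board c",(a+b+c+d)/4)
p("pivot58",C(482,53,60));p("knob",ray("top",313,97,92))
print("rack base edges", ang(C(245,241,6),C(37,238,6)))
for k,q in dict(shank=s,flange=f,mouth=C(596,135,47)).items(): p("scene "+k,proj("scene",q))
p("toolR",R.from_rotvec(get_obs()["orientation"]).as_matrix())
# rails edges: flange holes
h=[C(*q,61.6) for q in((115,97),(115,172))];print("holes az",ang(h[1],h[0]))
p("tape",ray("top",241,251,48))
E
```

```text
shank [482.7 283.1  94.3]
flange [481.1 309.6  61.6]
lean az -86.53076342566877 26.522178085480412 exp 22.943057454041842
mouth [490.2  81.4  47. ]
groove 8.222136294256158
board x -7.829988851749133 -8.082129004310087 y-90 -8.098180615961908 -7.852533361934007
board c [492.7  84.1  12. ]
pivot58 [528.6 140.8  60. ]
knob [625.7 109.3  92. ]
rack base edges 90.20250538248095
scene shank [228.5 209.5]
scene flange [218.  231.9]
scene mouth [305.1 201. ]
toolR [[-0.9  0.4 -0. ]
 [ 0.4  0.9 -0. ]
 [-0.  -0.  -1. ]]
holes az 1.9343149155367425
tape [352.9 232.4  48. ]
```

```bash
cat >> h.py <<'E'
def go(pos,Rm):
    o=get_obs();Rc=R.from_rotvec(o["orientation"]);t=Rc.inv().apply(np.array(pos)-o["ee_pos"]);r=(Rc.inv()*R.from_matrix(Rm)).as_rotvec()
    print("trans",np.round(t,1).tolist(),"rot",np.round(r,4).tolist(),"deg",np.round(np.degrees(np.linalg.norm(r)),1))
def axes(z,y):
    z=np.array(z,float);z/=np.linalg.norm(z);y=np.array(y,float);y-=z*(y@z);y/=np.linalg.norm(y);return np.c_[np.cross(y,z),y,z]
a,t=np.radians(91),np.radians(35)
xd=np.array([np.cos(a)*np.cos(t),np.sin(a)*np.cos(t),np.sin(t)]);zd=np.array([-np.cos(a)*np.sin(t),-np.sin(a)*np.sin(t),np.cos(t)])
O=np.array([482,312.5,55.])
RA=axes(-zd,xd)
E
python3 -c "
from h import *
go(O+zd*100,RA)"
```

```text
trans [-347.8, -203.1, 85.4] rot [-0.6034, 0.1256, -0.3993] deg 42.1
```

```bash
python3 -m jog '{"delta_rot":[[0,0,-0.08],[0,0,-0.16],[-0.1,0.02,-0.25],[-0.2,0.04,-0.3],[-0.3,0.06,-0.35]],"translation":[[-39,-23,0],[-78,-45,0],[-117,-68,10],[-156,-90,20],[-195,-113,30]],"hand":[1,1,1,1,1]}'; python3 -c "
from h import *
print(get_obs()['qpos']);go(O+zd*100,RA)"
```

```text
t: 0.6
ee_pos: [362.6, 415.2, 196.8]
orientation: [-0.094, -3.104, -0.41]
ft_force: [-0.2, 0.5, -0.2]
width: 87.8
[ 0.72119226  0.28223931  1.94519159  0.28764706  0.76017906 -0.98279862]
trans [-130.6, -162.5, 16.2] rot [-0.3481, 0.0171, -0.0763] deg 20.4
```

```bash
python3 -m jog '{"delta_rot":[[-0.08,0,-0.02],[-0.16,0,-0.04],[-0.24,0.01,-0.06],[-0.348,0.017,-0.076],[-0.348,0.017,-0.076]],"translation":[[-31,-38,4],[-62,-77,8],[-93,-115,12],[-130.6,-162.5,16.2],[-130.6,-162.5,16.2]],"hand":[1,1,1,1,1]}'; python3 - <<'E'
from h import *
import cv2
print(get_obs()['qpos']);go(O+zd*100,RA)
t=optics.get_image("top")[:,:,::-1];s=optics.get_image("scene")[:,:,::-1]
o=np.hstack([cv2.resize(np.ascontiguousarray(x),None,fx=2.6,fy=2.6,interpolation=cv2.INTER_CUBIC) for x in (t[100:250,140:290],s[110:260,150:300])])
cv2.imwrite("pics/h1.png",o)
E
```

```text
t: 1.1
ee_pos: [462.1, 283.1, 146.4]
orientation: [0.026, -2.991, -0.938]
ft_force: [0.9, 0.4, -0.5]
width: 87.7
[ 0.19954905  0.42385784  2.03499195  0.90777327  0.79337836 -2.08229532]
trans [-20.4, -28.6, -8.4] rot [-0.0032, -0.0012, -0.0005] deg 0.2
```

View pics/h1.png

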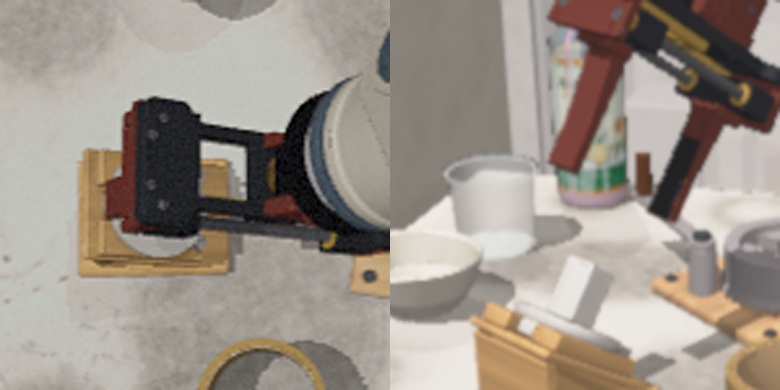

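Scene view shows the shank clear, its top edge centre at about (226,210), agreeing with my estimate. Centre above it, then go down along the die axis.

```bash
python3 -m jog '{"delta_rot":[[0,0,0],[0,0,0],[0,0,0]],"translation":[[-20.4,-28.6,-8.4],[-20.4,-28.6,-8.4],[-20.4,-28.6,-8.4]],"hand":[1,1,1]}'; python3 - <<'E'
from h import *
print(get_obs()['qpos']);go(O+zd*13,RA)
E
```

```text
t: 1.5
ee_pos: [482.4, 255.4, 136.5]
orientation: [0.021, -2.991, -0.931]
ft_force: [-0.9, -0.1, -0.1]
width: 87.6
[ 0.13842761  0.45733899  2.00589101  0.8805226   0.81964369 -2.11216736]
trans [-0.9, 0.7, 86.5] rot [-0.0075, -0.0026, -0.0045] deg 0.5
```

```bash
python3 -m jog '{"delta_rot":[[-0.005,0,0],[-0.005,0,0],[-0.005,0,0],[-0.005,0,0],[-0.005,0,0]],"translation":[[0,0.5,25],[0,0.5,50],[0,0.5,70],[0,0.5,85],[0,0.5,85]],"hand":[1,1,1,1,1]}' && python3 -m jog '{"delta_rot":[[0,0,0],[0,0,0],[0,0,0],[0,0,0],[0,0,0]],"translation":[[0,0,0],[0,0,0],[0,0,0],[0,0,0],[0,0,0]],"hand":[-1,-1,-1,-1,-1]}'; python3 - <<'E'
from h import *
go(O+zd*13,RA)
E
```

```text
t: 2.0
ee_pos: [479.2, 305.9, 66.0]
orientation: [0.026, -2.986, -0.937]
ft_force: [0.4, -0.9, -0.8]
width: 87.8
t: 2.5
ee_pos: [482.0, 303.7, 67.4]
orientation: [0.022, -2.99, -0.939]
ft_force: [-1.5, -0.6, -0.9]
width: 51.3
trans [-0.2, 0.1, 2.2] rot [-0.0021, -0.0011, -0.0032] deg 0.2
```

```bash
python3 -m jog '{"delta_rot":[[0,0,0],[0,0,0],[0,0,0],[0,0,0],[0,0,0]],"translation":[[0,0,0],[0,0,0],[0,0,0],[0,0,0],[0,0,0]],"hand":[-1,-1,-1,-1,-1]}'; python3 -m jog '{"delta_rot":[[0,0,0],[0,0,0],[0,0,0],[0,0,0],[0,0,0]],"translation":[[0,0,0],[0,0,-5],[0,0,-20],[0,0,-45],[0,0,-70]],"hand":[-1,-1,-1,-1,-1]}'; python3 - <<'E'
from h import *
o=get_obs();print(o['qpos'],o['moment'])
Rz=axes([0,0,-1],[np.cos(np.radians(91)),np.sin(np.radians(91)),0])
go([482,250,190],Rz)
E
```

```text
t: 3.0
ee_pos: [481.6, 303.8, 66.9]
orientation: [0.022, -2.99, -0.939]
ft_force: [0.1, -1.7, 0.0]
width: 24.0
t: 3.5
ee_pos: [481.7, 263.2, 124.5]
orientation: [0.023, -2.988, -0.937]
ft_force: [-0.2, -0.1, -2.1]
width: 23.9
[ 0.15195291  0.4820722   2.00817241  0.91064341  0.79945999 -2.13825688] [-0.46876295 -0.01678047 -0.03919439]
trans [0.2, 26.5, -61.3] rot [0.6077, -0.0045, -0.0021] deg 34.8
```

```bash
python3 -m jog '{"delta_rot":[[0.12,0,0],[0.24,0,0],[0.36,0,0],[0.48,0,0],[0.608,-0.004,-0.002]],"translation":[[0,5,-12],[0,10,-24],[0,16,-36],[0,22,-48],[0,26,-61]],"hand":[-1,-1,-1,-1,-1]}'; python3 - <<'E'
from h import *
o=get_obs();print(o['qpos'])
Rz=axes([0,0,-1],[np.cos(np.radians(8.2)),np.sin(np.radians(8.2)),0])
go([490,81.5,130],Rz)
E
```

```text
t: 4.0
ee_pos: [483.3, 249.7, 190.9]
orientation: [-0.024, 3.138, -0.008]
ft_force: [-1.3, 0.6, -3.9]
width: 23.7
[ 0.45839871  0.34567406  1.83616765 -0.00722349  0.95855395 -1.12358774]
trans [-3.9, -168.0, 61.7] rot [-0.0013, 0.0065, 1.443] deg 82.7
```

```bash
python3 -m jog '{"delta_rot":[[0,0,0.14],[0,0,0.28],[0,0,0.42],[0,0,0.56],[0,0,0.7]],"translation":[[0,-20,0],[-1,-40,0],[-2,-60,0],[-3,-80,0],[-4,-100,10]],"hand":[-1,-1,-1,-1,-1]}'; python3 - <<'E'
from h import *
Rz=axes([0,0,-1],[np.cos(np.radians(8.2)),np.sin(np.radians(8.2)),0])
go([490,81.5,130],Rz)
E
```

```text
t: 4.5
ee_pos: [488.9, 149.7, 180.1]
orientation: [1.06, 2.955, 0.002]
ft_force: [0.9, -0.2, -2.5]
width: 23.7
trans [-44.1, -52.0, 50.0] rot [0.0026, 0.0006, 0.7387] deg 42.3
```

```bash
python3 -m jog '{"delta_rot":[[0,0,0.14],[0,0,0.29],[0,0,0.44],[0,0,0.59],[0,0,0.739]],"translation":[[-9,-10,5],[-18,-21,15],[-27,-32,25],[-36,-42,38],[-44,-52,50]],"hand":[-1,-1,-1,-1,-1]}';python3 -m jog '{"delta_rot":[[0,0,0],[0,0,0]],"translation":[[0,0,0],[0,0,0]],"hand":[-1,-1]}'; python3 - <<'E'
from h import *
import cv2
o=get_obs();print(o['qpos'])
Rz=axes([0,0,-1],[np.cos(np.radians(8.2)),np.sin(np.radians(8.2)),0])
go([490,81.5,130],Rz)
t=optics.get_image("top")[:,:,::-1];s=optics.get_image("scene")[:,:,::-1]
o=np.hstack([cv2.resize(np.ascontiguousarray(x),None,fx=2.6,fy=2.6,interpolation=cv2.INTER_CUBIC) for x in (t[90:240,240:390],s[110:260,230:380])])
cv2.imwrite("pics/h2.png",o);cv2.imwrite("pics/s2.png",s);cv2.imwrite("pics/t2.png",t)
E
```

```text
t: 5.0
ee_pos: [489.5, 81.5, 128.7]
orientation: [2.058, 2.373, 0.001]
ft_force: [0.5, 0.8, -2.8]
width: 24.0
t: 5.2
ee_pos: [489.6, 82.3, 129.3]
orientation: [-2.047, -2.383, -0.001]
ft_force: [-0.0, 0.4, -2.1]
width: 24.1
[ 1.42123344e-01  3.77055445e-01  1.97691899e+00  8.06949716e-04
  7.87409417e-01 -9.93076622e-03]
trans [-0.8, 0.2, -0.7] rot [0.0002, -0.0006, 0.0084] deg 0.5
```

View pics/h2.png

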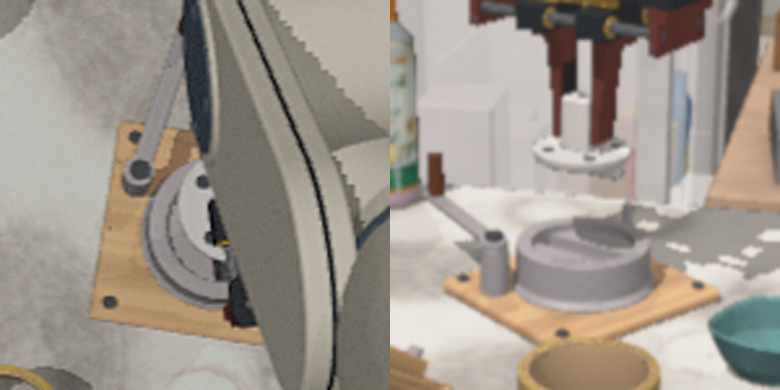

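Top: flange's left arc visible at crop x≈173, collar's left at 143; scene: flange spans x 533–631, collar 517–652 in the crop. Check the die's offset in the hand by fitting edges.

```bash
python3 - <<'E'
from h import *
import cv2
o=get_obs();p=o["ee_pos"]
for dz in (13,15,17):
  z=p[2]-dz+8
  print(dz,"scene col/row of flange top centre",proj("scene",[p[0],p[1],z]).round(1), "mouth",proj("scene",[490.2,81.4,47]).round(1))
s=cv2.imread("pics/s2.png")
for n,im,(x0,x1,y0,y1) in(("scene",s,(275,335,150,185)),):
  g=cv2.cvtColor(im,cv2.COLOR_BGR2GRAY)[y0:y1,x0:x1]
  for r in range(8,26): print(r+y0,"".join("#" if v>232 else "+" if v>205 else "-" if v>170 else "." for v in g[r]))
t=cv2.imread("pics/t2.png");g=cv2.cvtColor(t,cv2.COLOR_BGR2GRAY)
print("top cols 290-330")
for r in range(150,194,2): print(r,"".join("#" if v>185 else "+" if v>160 else "-" if v>120 else "." for v in g[r,290:335]))
E
```

```text
13 scene col/row of flange top centre [304.9 164.2] mouth [305.1 201. ]
15 scene col/row of flange top centre [304.9 165.2] mouth [305.1 201. ]
17 scene col/row of flange top centre [304.9 166.1] mouth [305.1 201. ]
158 -----------------.....---------...........------------------
159 -----------------.....---------...........------------------
160 -----------------.....---------...........------------------
161 -----------------.....---------...........------------------
162 ----------------+-...----------............-----------------
163 ---------------+++-------------..............---------------
164 ------------++++++++-----------...............--------------
165 -----------+++++++++-----------...............--------------
166 ----------++++----++-----------.............----------------
167 ----------+++-....-++----------..........--++++-.-----------
168 ------------+-----+++++++-----------..---++++++...----------
169 -------------++++++++++++++++-.---+---++++++++-...----------
170 -----------..--++++++++++++++-....-++++++++---....----------
171 -----------...----+++++++++++-....-
[... 702 characters left out ...]

166 ----+++----------.-+++++++++++-..............
168 -------..------...-+++++++++#+...............
170 ----+--.-------.---+++++++++#-...............
172 --++--.-------..---+++++++++++...............
174 ------..------.----+++++++++++...............
176 ------..------.-----+++++++++#+..............
178 -----..-------.------+++++++++-..............
180 ------.-------.-------++++++-................
182 +-----..------...-------++++-................
184 ------...------..---------+++++-.............
186 +------..-------..----------+++#++++.........
188 -------...---------------------++++++........
190 --------...--------..----------..............
192 ---------...--------..----------.............
```

```bash
python3 - <<'E'
from h import *
p=ray("top",308.6,169,122);print(p-[0,37,0], get_obs()["ee_pos"])
print(ray("scene",304.2,167.5,122))
# collar left edge check: leftmost outer at z47
print(ray("top",160+494/3.6-.36,177.2,47)-[0,52,0])
E
```

```text
[490.07072949  82.02207796 122.        ] [490.27010436  82.80756909 129.80807476]
[483.36601273  92.18533913 122.        ]
[489.09845973  81.40974576  47.        ]
```

```bash
python3 -m jog '{"delta_rot":[[0,0,0.008],[0,0,0.008],[0,0,0.008],[0,0,0.008],[0,0,0.008]],"translation":[[-0.7,0,20],[-0.7,0,40],[-0.7,0,53],[-0.7,0,57],[-0.7,0,59]],"hand":[-1,-1,-1,-1,-1]}'; python3 -m jog '{"delta_rot":[[0,0,0],[0,0,0],[0,0,0],[0,0,0]],"translation":[[0,0,1],[0,0,2],[0,0,3],[0,0,3]],"hand":[-1,-1,-1,-1]}'; python3 -c "
from h import *
o=get_obs();print(o['ee_pos'],o['moment'])"
```

```text
t: 5.8
ee_pos: [490.2, 82.0, 70.2]
orientation: [2.059, 2.373, 0.002]
ft_force: [-0.5, -0.7, -2.1]
width: 23.7
t: 6.2
ee_pos: [490.3, 81.7, 67.5]
orientation: [2.06, 2.371, 0.002]
ft_force: [-0.3, -0.8, -3.0]
width: 24.1
[490.27239188  81.69725058  67.48266127] [-0.07101217  0.09572917  0.00083613]
```

```bash
python3 -m jog '{"delta_rot":[[0,0,0],[0,0,0],[0,0,0],[0,0,0],[0,0,0]],"translation":[[0,0,1],[0,0,2],[0,0,3],[0,0,4],[0,0,4]],"hand":[-1,-1,-1,-1,-1]}'; python3 -c "
from h import *
o=get_obs();print(o['ee_pos'],o['moment'])"
```

```text
t: 6.7
ee_pos: [490.0, 81.7, 63.1]
orientation: [2.06, 2.372, 0.002]
ft_force: [-0.7, -0.3, -2.7]
width: 24.0
[490.01579446  81.69317568  63.05593293] [-0.04441883  0.07581165 -0.00089116]
```

```bash
for i in 1 2 3; do echo; done; python3 -m jog '{"delta_rot":[[0,0,0],[0,0,0],[0,0,0],[0,0,0]],"translation":[[0,0,1],[0,0,2],[0,0,3],[0,0,3]],"hand":[-1,-1,-1,-1]}'; python3 -c "
from h import *
o=get_obs();print(o['ee_pos'],o['moment'])"
```

```text
t: 7.1
ee_pos: [490.0, 81.7, 60.1]
orientation: [2.06, 2.372, 0.002]
ft_force: [0.1, -0.6, -1.9]
width: 23.8
[490.00708893  81.69628454  60.06450065] [-0.08653241  0.04477532 -0.0078383 ]
```

```bash
python3 -m jog '{"delta_rot":[[0,0,0],[0,0,0],[0,0,0],[0,0,0]],"translation":[[0,0,1],[0,0,2],[0,0,3],[0,0,3]],"hand":[-1,-1,-1,-1]}'; python3 -c "
from h import *
o=get_obs();print(o['ee_pos'],o['moment'])"
```

```text
t: 7.5
ee_pos: [490.0, 81.7, 57.1]
orientation: [2.06, 2.372, 0.002]
ft_force: [-0.2, -0.0, -2.0]
width: 23.9
[490.01852496  81.69327654  57.06987485] [-0.09846685  0.10089501 -0.03620906]
```

```bash
for r in a; do python3 -m jog '{"delta_rot":[[0,0,0],[0,0,0],[0,0,0]],"translation":[[0,0,1],[0,0,2],[0,0,2]],"hand":[-1,-1,-1]}'; done; python3 -m jog '{"delta_rot":[[0,0,0],[0,0,0]],"translation":[[0,0,1],[0,0,1]],"hand":[-1,-1]}'
```

```text
t: 7.8
ee_pos: [490.3, 81.7, 55.2]
orientation: [2.06, 2.372, 0.002]
ft_force: [0.8, -0.3, -2.3]
width: 23.9
t: 8.0
ee_pos: [490.4, 81.9, 54.9]
orientation: [2.06, 2.371, 0.003]
ft_force: [-1.3, 0.3, 6.3]
width: 24.1
```

```bash
python3 -m jog '{"delta_rot":[[0,0,0.04],[0,0,0.04],[0,0,-0.04],[0,0,-0.04],[0,0,0]],"translation":[[0,0,0.3],[0,0,0.3],[0,0,0.3],[0,0,0.3],[0,0,0]],"hand":[-1,-1,-1,-1,-1]}';  python3 -m jog '{"delta_rot":[[0,0,0],[0,0,0],[0,0,0],[0,0,0],[0,0,0]],"translation":[[0,0,-0.5],[0,0,-0.5],[0,0,-0.5],[0,0,-0.5],[0,0,-0.5]],"hand":[0,0,0,0,0]}'
```

```text
t: 8.5
ee_pos: [491.1, 81.8, 54.9]
orientation: [2.059, 2.37, 0.004]
ft_force: [1.5, -0.5, -0.7]
width: 24.1
t: 9.0
ee_pos: [490.0, 81.7, 54.6]
orientation: [2.06, 2.372, 0.002]
ft_force: [-0.0, 1.0, 0.3]
width: 43.7
```

```bash
python3 -m jog '{"delta_rot":[[0,0,0],[0,0,0],[0,0,0],[0,0,0],[0,0,0]],"translation":[[0,0,-10],[0,0,-35],[0,0,-65],[0,0,-95],[0,0,-110]],"hand":[0,0,0,0,0]}'; python3 - <<'E'
from h import *
import cv2
s=optics.get_image("scene")[:,:,::-1];t=optics.get_image("top")[:,:,::-1]
o=np.hstack([cv2.resize(np.ascontiguousarray(x),None,fx=2.6,fy=2.6,interpolation=cv2.INTER_CUBIC) for x in (t[90:240,240:390],s[110:260,230:380])])
cv2.imwrite("pics/h3.png",o)
E
```

```text
t: 9.5
ee_pos: [491.1, 81.8, 167.8]
orientation: [2.058, 2.37, 0.006]
ft_force: [-0.2, -0.3, -0.1]
width: 44.3
```

View pics/h3.png

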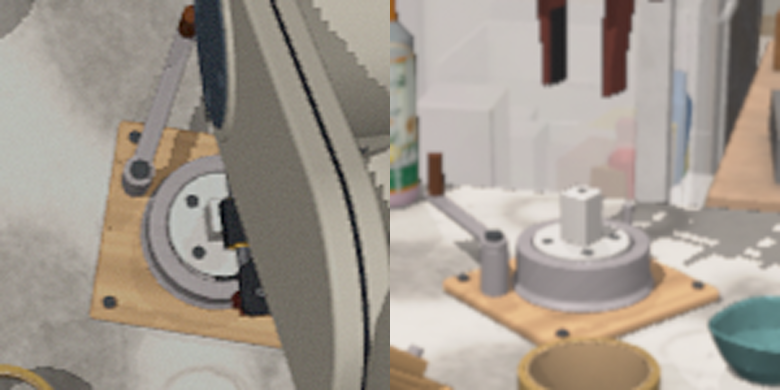

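Die is home: flange flush in the collar in both views (crop (210,225) top, (580,240) scene). Next, the knob at about (626,109).

```bash
cat >> h.py <<'E'
P=np.array([526.6,141])
def keep(az,z):
    k=np.radians(az);j=k+np.pi/2
    go([*(P+107*np.array([np.cos(k),np.sin(k)])),z],axes([0,0,-1],[np.cos(j),np.sin(j),0]))
E
python3 - <<'E'
from h import *
u=ray("top",312.3,97.3,92);print(u,np.degrees(np.arctan2(*(u[:2]-P)[::-1])),np.linalg.norm(u[:2]-P))
keep(-17.5,150)
E
```

```text
[625.10737084 110.57352105  92.        ] -17.16461889426313 103.09933428655776
trans [7.5, 139.3, 18.4] rot [0.0059, 0.0031, -1.1247] deg 64.4
```

```bash
python3 -m jog '{"delta_rot":[[0,0,-0.14],[0,0,-0.28],[0,0,-0.42],[0,0,-0.56],[0,0,-0.7]],"translation":[[1,20,0],[2,40,0],[4,65,0],[5,90,0],[6,110,0]],"hand":[0,0,0,0,0]}';python3 -m jog '{"delta_rot":[[0,0,-0.14],[0,0,-0.28],[0,0,-0.425],[0,0,-0.425]],"translation":[[0,0,0],[0,0,0],[0,0,0],[0,0,0]],"hand":[0,0,0,0]}'; python3 -c "
from h import *
print(get_obs()['qpos']);keep(-17.3,68)"
```

```text
t: 10.1
ee_pos: [598.7, 103.1, 163.8]
orientation: [-1.113, -2.937, -0.001]
ft_force: [-0.0, 0.0, -0.1]
width: 43.8
t: 10.5
ee_pos: [597.4, 102.9, 163.7]
orientation: [-0.475, -3.104, -0.0]
ft_force: [0.2, -0.1, 0.4]
width: 44.0
[ 1.50667190e-01  4.67414432e-01  1.71477639e+00  6.39028914e-04
  9.60268656e-01 -1.11658809e+00]
trans [-28.2, 15.4, 95.6] rot [0.0001, -0.001, -0.002] deg 0.1
```

```bash
python3 -m jog '{"delta_rot":[[0,0,0],[0,0,0]],"translation":[[-27,15,20],[-27,15,40]],"hand":[0,0]}'; python3 -m jog '{"delta_rot":[[0,0,0],[0,0,0],[0,0,0],[0,0,0],[0,0,0]],"translation":[[0,0,12],[0,0,26],[0,0,40],[0,0,56],[0,0,56]],"hand":[0,0,0,0,0]}';python3 -m jog '{"delta_rot":[[0,0,0],[0,0,0],[0,0,0]],"translation":[[0,0,0],[0,0,0],[0,0,0]],"hand":[-0.5,-0.5,-0.5]}'; python3 - <<'E'
from h import *
import cv2
keep(-17.3,68)
s=optics.get_image("scene")[:,:,::-1]
cv2.imwrite("pics/h4.png",cv2.resize(np.ascontiguousarray(s[90:240,210:360]),None,fx=3,fy=3,interpolation=cv2.INTER_CUBIC))
E
```

```text
t: 10.7
ee_pos: [631.6, 109.8, 124.9]
orientation: [0.484, 3.099, 0.003]
ft_force: [-0.4, 0.7, -0.9]
width: 43.6
t: 11.2
ee_pos: [626.7, 108.9, 66.4]
orientation: [-0.478, -3.102, 0.001]
ft_force: [0.2, 0.5, -1.2]
width: 44.0
t: 11.5
ee_pos: [629.0, 109.3, 69.7]
orientation: [0.477, 3.103, 0.002]
ft_force: [0.1, 0.3, -0.7]
width: 23.8
trans [0.2, -0.2, 1.7] rot [0.0016, 0.0021, -0.0034] deg 0.2
```

View pics/h4.png

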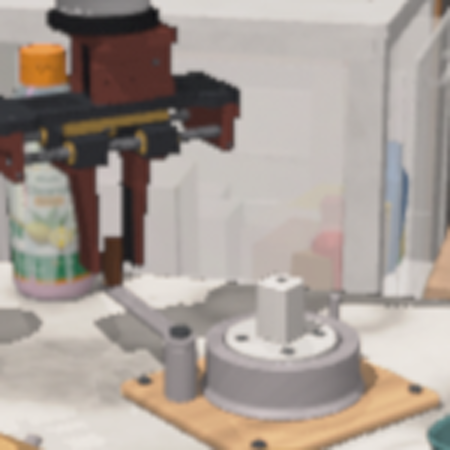

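The knob (crop (113,260)) stands between the fingers. Swing along the arc.

```bash
python3 -m jog '{"delta_rot":[[0,0,0.105],[0,0,0.209],[0,0,0.314],[0,0,0.419],[0,0,0.524]],"translation":[[0.6,-11.2,0],[2.3,-22.3,0],[5.2,-33.1,0],[9.3,-43.5,0],[14.3,-53.5,0]],"hand":[-0.5,-0.5,-0.5,-0.5,-0.5]}'; python3 -c "
from h import *
keep(-47.3,68);keep(-77.3,68)"
```

```text
t: 12.05
ee_pos: [599.2, 62.4, 69.6]
orientation: [1.271, 2.871, 0.003]
ft_force: [0.9, 1.7, -0.8]
width: 21.9
trans [0.0, -0.1, 1.6] rot [0.0028, 0.0011, -0.0082] deg 0.5
trans [13.9, -53.7, 1.4] rot [0.003, 0.0003, 0.5154] deg 29.5
```

```bash
python3 -m jog '{"delta_rot":[[0,0,0.105],[0,0,0.209],[0,0,0.314],[0,0,0.419],[0,0,0.516]],"translation":[[0.6,-11.2,0],[2.3,-22.3,0],[5.2,-33.1,0],[9.3,-43.5,0],[14.0,-53.5,0]],"hand":[-0.5,-0.5,-0.5,-0.5,-0.5]}'; python3 -c "
from h import *
keep(-77.3,68);keep(-98,68)"
```

```text
t: 12.55
ee_pos: [550.4, 36.6, 69.5]
orientation: [1.962, 2.451, 0.004]
ft_force: [0.6, 1.2, -0.6]
width: 21.9
trans [0.1, -0.3, 1.5] rot [0.0034, -0.0001, -0.0006] deg 0.2
trans [7.0, -38.1, 1.4] rot [0.0034, -0.0007, 0.3607] deg 20.7
```

```bash
python3 -m jog '{"delta_rot":[[0,0,0.08],[0,0,0.16],[0,0,0.24],[0,0,0.31],[0,0,0.36]],"translation":[[0.3,-8.5,0],[1.4,-17,0],[3.1,-25.5,0],[5.1,-32.6,0],[7,-38,0]],"hand":[-0.5,-0.5,-0.5,-0.5,-0.5]}'; python3 -m jog '{"delta_rot":[[0,0,0],[0,0,0],[0,0,0],[0,0,0]],"translation":[[0,-1.5,0],[0,-3,0],[0,-4,0],[0,-4,0]],"hand":[-0.5,-0.5,-0.5,-0.5]}'
```

```text
t: 13.05
ee_pos: [511.7, 34.9, 69.5]
orientation: [2.367, 2.063, 0.004]
ft_force: [0.6, -0.7, 0.4]
width: 22.0
t: 13.45
ee_pos: [507.6, 35.6, 68.9]
orientation: [2.365, 2.068, 0.003]
ft_force: [1.1, -0.3, -0.2]
width: 22.0
```

Not yet at the stop by force; push on in small steps.

```bash
python3 -m jog '{"delta_rot":[[0,0,0],[0,0,0],[0,0,0]],"translation":[[0,-1,0],[0,-2,0],[0,-2,0]],"hand":[-0.5,-0.5,-0.5]}'; python3 - <<'E'
from h import *
import cv2
s=optics.get_image("scene")[:,:,::-1]
cv2.imwrite("pics/h5.png",cv2.resize(np.ascontiguousarray(s[90:240,230:380]),None,fx=3,fy=3,interpolation=cv2.INTER_CUBIC))
E
```

```text
t: 13.75
ee_pos: [507.1, 35.7, 68.9]
orientation: [2.363, 2.066, 0.006]
ft_force: [6.3, -2.2, -3.0]
width: 22.2
```

View pics/h5.png

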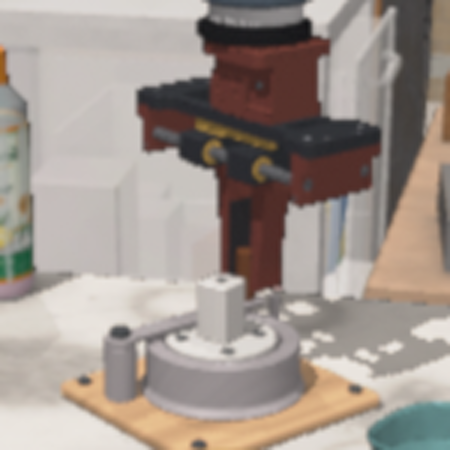

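The bar lies over the flange behind the shank; force rose to 6 N: at the stop. Back off, open, lift.

```bash
python3 -m jog '{"delta_rot":[[0,0,0],[0,0,0],[0,0,0],[0,0,0],[0,0,0]],"translation":[[0,1,0],[0,2.5,0],[0,4,0],[0,4,0],[0,4,0]],"hand":[-0.5,-0.4,-0.2,-0.1,0]}'; python3 -m jog '{"delta_rot":[[0,0,0],[0,0,0],[0,0,0],[0,0,0],[0,0,0]],"translation":[[0,0,-10],[0,0,-30],[0,0,-60],[0,0,-90],[0,0,-120]],"hand":[0,0,0,0,0]}'; python3 -m jog '{"delta_rot":[[0,0,0],[0,0,0],[0,0,0],[0,0,0],[0,0,0]],"translation":[[-40,0,-30],[-80,-10,-30],[-120,-20,-30],[-160,-30,-30],[-200,-40,-30]],"hand":[0,0,0,0,0]}'; python3 - <<'E'
from h import *
import cv2
s=optics.get_image("scene")[:,:,::-1];t=optics.get_image("top")[:,:,::-1]
o=np.hstack([cv2.resize(np.ascontiguousarray(x),None,fx=2.6,fy=2.6,interpolation=cv2.INTER_CUBIC) for x in (t[90:240,240:390],s[110:260,230:380])])
cv2.imwrite("pics/h6.png",o)
E
```

```text
t: 14.3
ee_pos: [508.8, 35.3, 68.5]
orientation: [-2.365, -2.067, -0.001]
ft_force: [0.7, 1.3, -0.0]
width: 43.1
t: 14.8
ee_pos: [508.7, 35.2, 190.5]
orientation: [2.366, 2.067, 0.002]
ft_force: [-0.2, 0.5, 0.6]
width: 44.0
t: 15.3
ee_pos: [441.7, -158.9, 219.4]
orientation: [2.365, 2.067, 0.003]
ft_force: [1.0, 0.3, -0.0]
width: 43.8
```

View pics/h6.png

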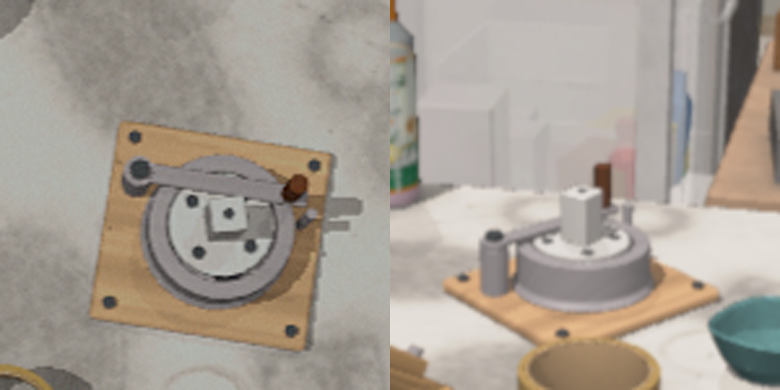

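```bash
python3 - <<'E'
from h import *
f=lambda x,y,z:ray("top",240+x/2.6-.3,90+y/2.6-.3,z)
an=lambda a,b:np.degrees(np.arctan2((b-a)[1],(b-a)[0]))
p=f(140,168,60)
print(p,an(p,f(296,181,92)),"edge",an(f(155,164,56),f(282,181,56)),an(f(155,185,56),f(282,194,56)))
print("stop pin",f(313,212,58),"expected pin",[497.5,19.9])
E
```

```text
[528.70260463 140.75297873  60.        ] -97.67600363275238 edge -96.54201832740208 -92.92265985270855
stop pin [500.40193072  19.23291345  58.        ] expected pin [497.5, 19.9]
```

```bash
python3 -c "
from workcell import ctrl
print(ctrl.close_job())"
```

```text
the job is handed in; nothing more can be done
None
```

I took the die off the rack, lowered it into the head with its bar in line with the groove, and swung the keeper to its stop. I handed the job in at about 15 s of the 72 s allowed. No verdict is reported.

- **Die:** It met no resistance until the tool reached 54.9 mm, which is about 40 mm for the die's origin, so it is fully home. A gentle turn to and fro at that depth did not change its height. The last pictures from both cameras show the flange flush in the collar. Contact force read no more than about 9 N above the hanging weight.
- **Keeper:** The force rose to about 6 N at the point where I expected the stop. From the knob's position I measured -97.7° against an expected -98° when closed. A rougher reading off the bar's edges gave -93° to -96.5°; the lower end of that is within about 5°, inside the 6.9° allowed, and I took the knob and the force as more reliable.
- **Robot and other objects:** The gripper was clear of everything at hand-in. I never went near the cup or the tape roll, but I did not measure them again at the end.

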